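Find the full tea tin by heft and hold it over the mixing bowl

ROBOT

A 6-joint arm with a two-finger parallel gripper is mounted at the origin on the work surface. World frame = base frame: x ahead of the robot, y to its left, z up, the work surface at z = 0. Lengths are in m, angles in rad, forces in N, time in s.
With the tool pointing down it reaches from about 0.35 to 1 m from the base axis. Payload 7.1 kg.
Tool frame: the origin (TCP) lies between the finger pads; the fingertips stand 17 mm ahead of it and the grasp point (between the pads) lies 2 mm behind it; z points along the fingers, y is the direction in which the jaws open and shut (so a half turn about z gives the same grasp; the last joint's range is limited). The gripper opens to 85 mm and grips with 20 to 120 N. Pads are 22 mm wide; open, the fingers measure 114 mm over their backs; the gripper's body (76 mm by 85 mm) begins 54 mm behind the grasp point. The pads swing forward as they close: fully open they stand 13 mm farther back than shut.
Start: joints at [-1.321, 0.423, 1.63, -0, 1.089, -0.019], TCP at [0.166, -0.603, 0.248] pointing down, gripper open.
Joint ranges: [-3, 3], [-0.9, 2.11], [0.09, 2.58], [-1.31, 4.45], [0.11, 2.69], [-2.54, 2.54]. Speed limits (rad/s): [2.39, 2.39, 3.01, 3.14, 3.14, 3.14].

INTERFACE

Orientations are given as a unit quaternion [w, x, y, z].
In Python, from rig import state, camera, camera_model, finish_job, boxes_of, place_of gives the robot as it stands.
- The arm moves only by the tool carry_out, never from a script. Its argument "increments" is a list of rows, each a list of 4 numbers: the shift along the tool's x, y, z in cm, then the turn about the tool's z in degrees. A call has 1 to 10 rows; each row shifts and turns the commanded pose from where the row before left it, along the tool's axes as they then stand; what a row does not reach is not made up. A row lasts 1/8 s, in which the tool goes at most 62.5 mm and 10.7 degrees, less where a joint would pass 70% of its speed; a pose out of reach is approached as far as the arm can. A call is refused whole if a number of a shift passes 6.25 or a number of a turn 10.7, either way. A call with a gripper value outside its range is refused whole. "hand" is the closure, from 0 (fully open) to 1 (shut), set as the call begins (left out, the last holds). The fingers move at their own pace and stop on an object; "force" is the grip in N (left out, the last holds). Time passes only in rows, so rows that do not move let the fingers close. It gives the time, the measured TCP pose, the force and the opening at its end, in the units of the state.
- state(): the state, without advancing time (a new reading comes with each control period).
- camera(name): name is "scene" or "top" or "wrist"; returns the picture (400x640x3 uint8, red, green, blue); there is no depth.
- camera_model(name): a dict with "fovy" (degrees; the focal length in pixels is half the picture's height over the tangent of half this angle, whatever the lens; pixels are square), "cx", "cy" (the principal point, pixels), "k1" (the pictures are not rectified: a ray, as slopes to the right and down, at radius r is drawn at 1 + k1 r^2 times it, then the intrinsics apply), "camera_from_world" (4x4, takes a point from world to camera coordinates); the wrist camera has in their place "hand_eye" (4x4, takes a point from camera to tool coordinates, whose origin is the TCP and whose axes are the flange's). Camera axes: x right, y up, looking along -z (the intrinsics and any distortion apply to the point x, -y, -z); pixel columns grow to the right and rows downward; lengths in m; the calibration is good to about 2 mm. A picture is of the moment at which its call begins: read the wrist's pose just before it. camera_model takes no time and is no camera call.
- finish_job(): hands the job in, once; it reports no verdict.
Trained networks look in the newest picture that a camera, given by its name, has taken for a name from the list of things; names that differ only in an ending like _2 or _b are one class to them, and where a whole thing is asked for, a point or a joint stands for the part that bears it (a point fixed in the world has none). Each returns a list of dicts, best first, with "confidence" (0 to 1); they miss things now and then, are a little off and sometimes report something else, mostly with a low value. They report only what shows in the picture. A call takes as long as a camera call. They do not tell look-alikes from the thing itself.
- boxes_of(label, camera): "xyz" ([x, y, z] in m, in world coordinates, good to about 4 mm: the middle of the surface that is visible of it).
- place_of(label, camera): "xyz" ([x, y, z] in m, in world coordinates, good to about 4 mm: a listed point, or the origin of a listed thing).
The state is a dict: "time": time; "joint_pos": joint angles; "joint_velocities": joint speeds; "tau": joint torques, N m; "position": TCP position; "eef_rot": TCP orientation; "ft_force": force on the tool from outside, world axes, zero at the start; "moment": the same for the moment, N m; "grip_width": opening from 0.0 (shut) to 1.0 (fully open).
Only numpy, scipy, OpenCV 4.12 (cv2) and the standard library are available. Lean on these libraries where they do the work, as an engineer would, in place of code of your own. Each camera call takes 0.05 s, during which the arm holds its last target. There are 200 camera calls.

TASK

Three identical closed tea tins stand on the counter; two are nearly empty and one is still full of pressed tea. Lift them to feel which is the heaviest, keep them upright, and have the two light ones standing on the counter where they were; finish while still holding the heaviest one still and upright, above the middle of the stainless mixing bowl and about 10 cm clear of its rim. Do not let go of it, and leave everything else on the counter alone.

Things in the scene. Friction and masses are not known exactly. Their poses are not given: they have to be found in the camera images.
- tin_a: A closed round plain metal tin, 64 mm diameter, 115 mm tall with its fixed rigid lid (seam 86 mm up), upright; origin at the centre of its underside. Grip it across the diameter from above, any yaw, 65 to 105 mm up; 40 N is fine. The contents may shift 3 mm. Total weights lie between 0.15 and 0.65 kg; one tin is over 0.2 kg heavier than both others, and which one differs from run to run
- tin_b: Tin that looks exactly like tin_a, same sizes, origin and grip; its weight must be felt
- tin_c: Tin that looks exactly like tin_a, same sizes, origin and grip; its weight must be felt
- bowl: round open stainless steel mixing bowl, 170 mm across the rim, 65 mm tall, 0.35 kg, standing loose on the counter; origin at the centre of its underside, z up
- bowl_rim (a point): centre of the bowl's mouth, at rim height, 65 mm above the counter
- table: the pale tiled counter, fixed; its origin lies on its top, the level plane z = 0 that all stands on
- jar: bystander: empty open clear glass jar, 80 mm across, 110 mm tall, upright; origin at the centre of its underside
- mold: bystander: open dumpling press mold of pink plastic lying flat, two 90 mm discs side by side with short handles to its -x side, about 135 x 185 mm, 14 mm thick; origin under the hinge between the discs
- chopstick_1: bystander: bamboo chopstick lying flat, 240 mm along its own y, 7 mm thick; origin at mid-length on its underside
- chopstick_2: bystander: the second bamboo chopstick, same sizes
- saucer: bystander: white ceramic saucer, 90 mm across, 18 mm tall; origin at the centre of its underside
- spoon: bystander: steel spoon lying along its own x between the tins, 150 mm long, under 35 mm wide and 25 mm tall; origin near mid-length
- kettle_base: bystander, fixed: black round electric kettle base, 156 mm across, 42 mm tall at its centre contact, with a small white toggle switch on a block on its -x side; origin at the centre of its underside
There are look-alikes about, which are no part of the job. Leave any blue or pink look-alike of the tin_c alone.

How it is judged:
At the end, for the whole second after the job is handed in: The heaviest tin is held still by the fingers, within 0.2 rad of upright, over 40 mm above the bowl's rim, within 50 mm of its centre, not touching the bowl. The other two stand upright and released within 60 mm of their starts, and are the light ones: each weighs on the counter under 3.6 N (((z of tin_a in the frame of bowl_rim above 0.04 m and horizontal distance between tin_a and bowl below 0.05 m and angle between tin_a's own z axis and vertical below 0.2 rad and linear speed of tin_a below 0.05 m/s and contact force between the fingers and tin_a above 2 N and contact force between tin_a and bowl below 0.1 N and height (world z) of each of tin_b, tin_c below 0.008 m and angle between each of tin_b, tin_c's own z axis and vertical below 0.1 rad and distance of each of tin_b, tin_c from where it was at the start of the episode below 0.06 m and linear speed of each of tin_b, tin_c below 0.02 m/s and contact force between tin_b and table between 0.8 and 3.6 N and contact force between the fingers and tin_b below 0.1 N and contact force between tin_c and table between 0.8 and 3.6 N and contact force between the fingers and tin_c below 0.1 N) or (z of tin_b in the frame of bowl_rim above 0.04 m and horizontal distance between tin_b and bowl below 0.05 m and angle between tin_b's own z axis and vertical below 0.2 rad and linear speed of tin_b below 0.05 m/s and contact force between the fingers and tin_b above 2 N and contact force between tin_b and bowl below 0.1 N and height (world z) of each of tin_a, tin_c below 0.008 m and angle between each of tin_a, tin_c's own z axis and vertical below 0.1 rad and distance of each of tin_a, tin_c from where it was at the start of the episode below 0.06 m and linear speed of each of tin_a, tin_c below 0.02 m/s and contact force between tin_a and table between 0.8 and 3.6 N and contact force between the fingers and tin_a below 0.1 N and contact force between tin_c and table between 0.8 and 3.6 N and contact force between the fingers and tin_c below 0.1 N) or (z of tin_c in the frame of bowl_rim above 0.04 m and horizontal distance between tin_c and bowl below 0.05 m and angle between tin_c's own z axis and vertical below 0.2 rad and linear speed of tin_c below 0.05 m/s and contact force between the fingers and tin_c above 2 N and contact force between tin_c and bowl below 0.1 N and height (world z) of each of tin_a, tin_b below 0.008 m and angle between each of tin_a, tin_b's own z axis and vertical below 0.1 rad and distance of each of tin_a, tin_b from where it was at the start of the episode below 0.06 m and linear speed of each of tin_a, tin_b below 0.02 m/s and contact force between tin_a and table between 0.8 and 3.6 N and contact force between the fingers and tin_a below 0.1 N and contact force between tin_b and table between 0.8 and 3.6 N and contact force between the fingers and tin_b below 0.1 N))); the arm keeps its last pose, push and grip.
It fails at once if a tin is tipped (more than 0.6 rad) (angle between any of tin_a, tin_b, tin_c's own z axis and vertical above 0.6 rad).
It fails at once if the bowl is pushed more than 30 mm (distance of bowl from where it was at the start of the episode above 0.03 m).
It fails at once if a bystander (jar, mold, chopstick, saucer, spoon) is moved more than 30 mm (distance of any of jar, mold, chopstick_1, chopstick_2, saucer, spoon from where it was at the start of the episode above 0.03 m).
It also fails if it takes over 72 s, if anything falls off the work surface, if the arm or the gripper's body presses on something with over 40 N, if the wrist force passes 120 N, or if a joint passes its speed limit or range.

## Working session

There is one attempt and no reset: what is moved stays moved. The work goes in short steps, Python scripts to look and compute and a tool call to move; the robot and the scene stay as the last step left them, time stands still between calls to the robot, and variables do not carry over. Pictures are saved under pics/ and viewed, about 8 in all and at most 12, crops included, and the job is handed in when it is done.

Besides the shell and the picture viewer there is one more tool, called as name(argument=value, ...) on one line, values as JSON. carry_out: Moves the arm, as the interface text tells. Its arguments: {"type":"object","properties":{"increments":{"type":"array","items":{"type":"array","items":{"type":"number"}}},"hand":{"type":"number"},"force":{"type":"number"}},"required":["increments"]}

```bash
mkdir -p pics
python3 - <<'E'
from rig import *
import cv2
s=state();print(s)
for c in("top","scene"):
    im=camera(c);cv2.imwrite(f"pics/{c}0.png",im[:,:,::-1])
    for l in("tin_a","bowl","jar","spoon","saucer","mold","chopstick_1","kettle_base"):
        print(c,l,[([round(v,3) for v in d["xyz"]],round(d["confidence"],2)) for d in place_of(l,c)])
E
```

```text
{'time': 0.0, 'joint_pos': array([-1.32098814e+00,  4.23837492e-01,  1.63070604e+00,  2.29953463e-05,
        1.08858171e+00, -1.89933538e-02]), 'joint_velocities': array([ 0.00191354, -0.00129365, -0.00071141, -0.00072365,  0.00095243,
       -0.00061333]), 'tau': array([ 4.73584460e-04, -5.57395077e+01, -2.81744850e+01, -4.80937001e-05,
        7.31834574e-03, -1.37389993e-06]), 'position': array([ 0.16588996, -0.60203895,  0.24754145]), 'eef_rot': array([-7.62370234e-04,  9.90982228e-01,  1.33991177e-01, -7.81251888e-05]), 'ft_force': array([ 0.5262915 , -1.29677518,  0.40493968]), 'moment': array([-0.00463631, -0.00269962, -0.03127224]), 'grip_width': 0.9962539566174171}
top tin_a [([0.507, 0.166, -0.0], 0.85), ([0.696, 0.115, 0.001], 0.79), ([0.579, 0.077, 0.001], 0.71), ([0.564, -0.307, -0.004], 0.68), ([0.568, -0.113, 0.003], 0.64)]
top bowl [([0.504, 0.354, -0.002], 0.65), ([0.422, -0.03, -0.0], 0.26)]
top jar [([0.713, 0.235, -0.001], 0.79)]
top spoon [([0.571, -0.006, -0.002], 0.66), ([0.578, 0.076, 0.002], 0.4)]
top saucer [([0.415, -0.253, -0.003], 0.88), ([0.448, -0.031,
[... 166 characters left out ...]
66)]
top kettle_base [([0.742, -0.258, 0.001], 0.57)]
scene tin_a [([0.571, -0.108, -0.001], 0.97), ([0.507, 0.165, -0.003], 0.83), ([0.576, 0.077, -0.001], 0.73), ([0.565, -0.305, -0.001], 0.66)]
scene bowl [([0.717, 0.236, -0.0], 0.69), ([0.505, 0.354, -0.002], 0.6)]
scene jar [([0.714, 0.236, -0.0], 0.71), ([0.503, 0.353, -0.001], 0.3)]
scene spoon [([0.572, -0.005, -0.0], 0.61), ([0.507, 0.353, 0.065], 0.54), ([0.565, -0.305, -0.001], 0.19)]
scene saucer [([0.409, -0.248, 0.001], 0.92)]
scene mold [([0.785, -0.075, 0.001], 0.6), ([0.712, 0.238, 0.0], 0.37)]
scene chopstick_1 [([0.422, -0.033, 0.0], 0.74), ([0.447, -0.032, 0.001], 0.71)]
scene kettle_base [([0.748, -0.255, -0.002], 0.58)]
```

View pics/top0.png

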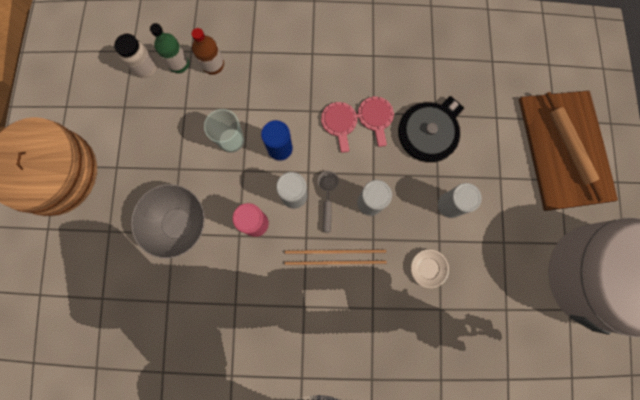

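View pics/scene0.png

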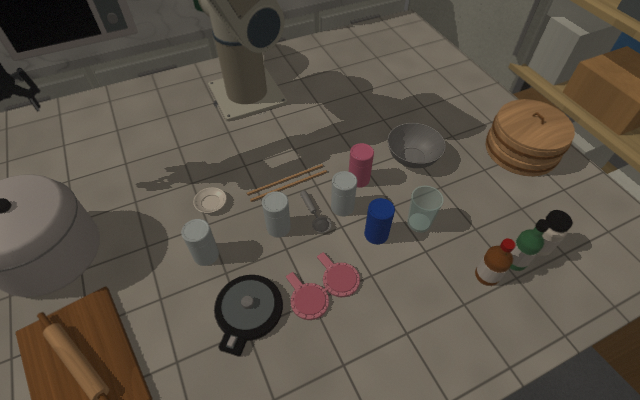

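```bash
cat > h.py <<'E'
import numpy as np
from rig import camera_model
def proj(c,P):
    m=camera_model(c);p=(np.array(m["camera_from_world"])@np.append(P,1))[:3]
    x,y=p[0]/-p[2],-p[1]/-p[2];d=1+m["k1"]*(x*x+y*y);f=200/np.tan(np.radians(m["fovy"]/2))
    return [round(m["cx"]+f*x*d,1),round(m["cy"]+f*y*d,1)]
E
python3 - <<'E'
import cv2
from h import *
im=cv2.imread("pics/scene0.png");t=cv2.imread("pics/top0.png")
for p in[(.578,.077),(.570,-.110),(.565,-.306),(.504,.354)]:
    for n,i in(("top",t),("scene",im)):
        for z in((0,.115) if p[1]<.3 else (0,.065)):
            q=proj(n,(*p,z));print(n,p,z,q);
            r=.032 if p[1]<.3 else .085
            pts=np.array([proj(n,(p[0]+r*np.cos(a),p[1]+r*np.sin(a),z)) for a in np.linspace(0,6.28,40)])
            cv2.polylines(i,[pts.astype(np.int32)],True,(0,0,255) if z else (0,255,0),1)
a=cv2.resize(t[110:250,130:510],(798,294));b=cv2.resize(im[110:280,160:480],(560,297))
b=cv2.copyMakeBorder(b,0,0,0,238,0);cv2.imwrite("pics/chk.png",np.vstack([a,b]))
E
```

```text
top (0.578, 0.077) 0 [np.float64(292.6), np.float64(195.5)]
top (0.578, 0.077) 0.115 [np.float64(289.5), np.float64(186.2)]
scene (0.578, 0.077) 0 [np.float64(342.8), np.float64(205.7)]
scene (0.578, 0.077) 0.115 [np.float64(344.8), np.float64(178.5)]
top (0.57, -0.11) 0 [np.float64(369.6), np.float64(200.9)]
top (0.57, -0.11) 0.115 [np.float64(376.6), np.float64(192.3)]
scene (0.57, -0.11) 0 [np.float64(278.8), np.float64(227.5)]
scene (0.57, -0.11) 0.115 [np.float64(275.2), np.float64(201.0)]
top (0.565, -0.306) 0 [np.float64(449.3), np.float64(205.1)]
top (0.565, -0.306) 0.115 [np.float64(466.4), np.float64(197.1)]
scene (0.565, -0.306) 0 [np.float64(206.2), np.float64(253.4)]
scene (0.565, -0.306) 0.115 [np.float64(195.3), np.float64(228.1)]
top (0.504, 0.354) 0 [np.float64(176.8), np.float64(222.5)]
top (0.504, 0.354) 0.065 [np.float64(167.1), np.float64(219.4)]
scene (0.504, 0.354) 0 [np.float64(412.3), np.float64(157.2)]
scene (0.504, 0.354) 0.065 [np.float64(416.3), np.float64(141.8)]
```

View pics/chk.png

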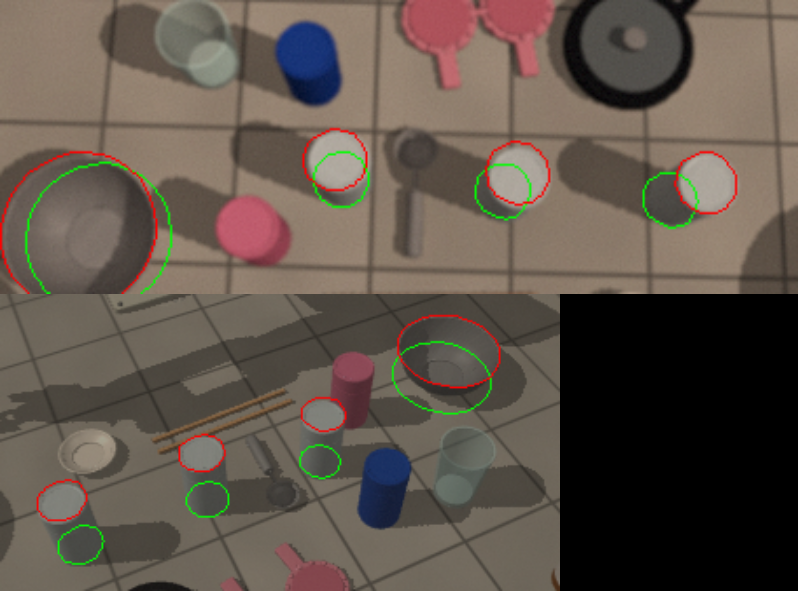

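Pictures: the plain tins sit at top pixels (290,186), (377,192) and (466,197), and the outlines fit. The look-alikes I reject are the pink tin at (249,219) and the blue tin at (278,140).

carry_out(increments=[[0,0,0,7.7],[0,0,0,7.7],[1.7,-4.5,0,0],[1.7,-4.5,0,0],[1.7,-4.5,0,0],[1.7,-4.5,0,0],[1.7,-4.5,0,0],[1.7,-4.5,0,0],[0,0,0,0]], hand=0, force=40)

```text
time: 2.02
position: [0.2684, -0.33, 0.2484]
eef_rot: [-0.0, 1.0, 0.002, -0.0]
ft_force: [0.2, -0.5, 0.7]
grip_width: 1.0
```

carry_out(increments=[[4.2,-0.35,0,0],[4.2,-0.35,0,0],[4.2,-0.35,0,0],[4.2,-0.35,0,0],[4.2,-0.35,0,0],[4.2,-0.35,0,0],[4.4,-0.3,0,0],[0,0,0,0],[0,0,0,0]])

```text
time: 3.15
position: [0.5633, -0.309, 0.2478]
eef_rot: [-0.0, 1.0, -0.0, -0.001]
ft_force: [0.0, 0.2, 0.2]
grip_width: 0.998
```

Run:
```python
from rig import *
import cv2
print(state()["position"],state()["ft_force"])
im=camera("wrist");cv2.imwrite("pics/w1.png",im[:,:,::-1])
for c in("wrist",): print([(d["xyz"],d["confidence"]) for d in place_of("tin_a",c)])
```

```text
[ 0.56333027 -0.30902034  0.24777562] [0.02871    0.16664192 0.17748492]
[([0.5744, -0.3064, 0.0022], 0.68), ([0.5815, 0.074, -0.0019], 0.65), ([0.5072, 0.1622, 0.0001], 0.59)]
```

View pics/w1.png

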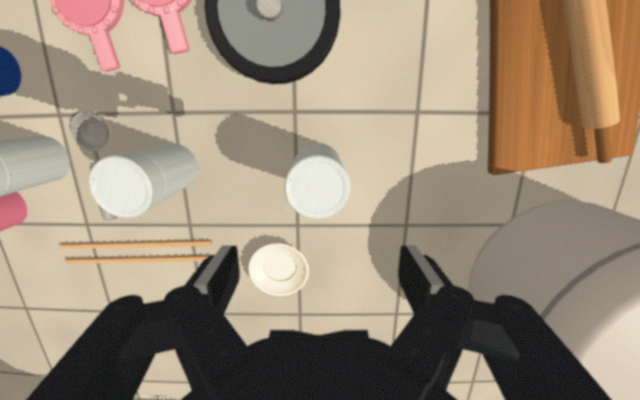

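```bash
cat >> h.py <<'E'
from scipy.spatial.transform import Rotation as R
def wpt(u,v,z,s):
    m=camera_model("wrist");f=200/np.tan(np.radians(m["fovy"]/2));q=np.array([(u-m["cx"])/f,(v-m["cy"])/f]);p=q.copy()
    for _ in range(20):p=q/(1+m["k1"]*(p@p))
    H=np.array(m["hand_eye"]);w=s["eef_rot"];Rt=R.from_quat([w[1],w[2],w[3],w[0]]).as_matrix()
    d=Rt@H[:3,:3]@np.array([p[0],-p[1],-1]);o=s["position"]+Rt@H[:3,3]
    return o+d*(z-o[2])/d[2]
E
python3 - <<'E'
from h import *; from rig import state
s=state()
for u,v in((318,186),(121,186)):print(wpt(u,v,.115,s))
E
```

```text
[ 0.56801768 -0.30782945  0.115     ]
[ 0.56851434 -0.11257021  0.115     ]
```

carry_out(increments=[[0.3,-0.1,3,0],[0,0,4,0],[0,0,4,0],[0,0,3,0],[0,0,1.5,0],[0,0,0.8,0],[0,0,0,0]])

```text
time: 4.12
position: [0.5671, -0.3078, 0.0858]
eef_rot: [0.0, 1.0, -0.0, 0.0]
ft_force: [0.6, 0.8, -0.0]
grip_width: 0.998
```

carry_out(increments=[[0,0,0,0],[0,0,0,0],[0,0,0,0],[0,0,0,0],[0,0,0,0],[0,0,0,0]], hand=1, force=40)

```text
time: 4.88
position: [0.5678, -0.3077, 0.0867]
eef_rot: [0.0, 1.0, 0.0, 0.001]
ft_force: [-1.2, 1.0, 6.4]
grip_width: 0.743
```

carry_out(increments=[[0,0,-1,0],[0,0,-2,0],[0,0,-2,0],[0,0,-1,0],[0,0,0,0],[0,0,0,0],[0,0,0,0],[0,0,0,0],[0,0,0,0],[0,0,0,0]])

```text
time: 6.12
position: [0.567, -0.3075, 0.1452]
eef_rot: [-0.0, 1.0, -0.0, -0.0]
ft_force: [0.3, 0.9, -2.5]
grip_width: 0.739
```

```bash
cat > wt.py <<'E'
from rig import *
import numpy as np
F=[];T=[]
for i in range(10):
    camera("wrist");s=state();F.append(s["ft_force"]);T.append(s["tau"])
print(np.mean(F,0),np.std(F,0),np.mean(T,0)[1:3],s["time"],s["grip_width"])
E
python3 wt.py
```

```text
[ 0.07012214 -0.00513365 -2.18964309] [0.41707519 0.43885405 0.47826619] [-62.07399631 -24.98596519] 6.625 0.7401600143321314
```

carry_out(increments=[[0,0,2,0],[0,0,2,0],[0,0,1,0],[0,0,0.5,0],[0,0,0.3,0],[0,0,0.2,0],[0,0,0,0],[0,0,0,0]])

```text
time: 7.62
position: [0.5674, -0.3076, 0.0867]
eef_rot: [0.0, 1.0, -0.0, 0.0]
ft_force: [-2.3, 2.3, 6.3]
grip_width: 0.741
```

carry_out(increments=[[0,0,0,0],[0,0,0,0],[0,0,0,0],[0,0,0,0],[0,0,0,0],[0,0,0,0]], hand=0)

```text
time: 8.38
position: [0.567, -0.3075, 0.0853]
eef_rot: [-0.0, 1.0, 0.0, -0.0]
ft_force: [0.1, 0.5, -0.4]
grip_width: 0.997
```

carry_out(increments=[[0,0,-1,0],[0,0,-3,0],[0,0,-4,0],[0,0,-4,0],[0,0,-3,0],[0,-1,-1,0],[0,-4,0,0],[0,-5,0,0],[0,-5,0,0],[0,-4.5,0,0]])

```text
time: 9.62
position: [0.566, -0.1102, 0.2445]
eef_rot: [-0.0, 1.0, 0.0, -0.001]
ft_force: [-0.6, 0.1, 0.5]
grip_width: 1.001
```

Run:
```python
from rig import *
from h import *
import cv2
im=camera("top");print(state()["position"],[([round(v,3) for v in d["xyz"]],round(d["confidence"],2)) for d in place_of("tin_a","top")])
camera("scene");print([([round(v,3) for v in d["xyz"]],round(d["confidence"],2)) for d in place_of("tin_a","scene")])
```

```text
[ 0.56553874 -0.10591664  0.24428559] [([0.694, 0.117, -0.001], 0.97), ([0.576, 0.075, -0.001], 0.96), ([0.508, 0.166, 0.003], 0.89), ([0.564, -0.113, -0.002], 0.56)]
[([0.568, -0.305, -0.002], 0.92), ([0.578, 0.074, -0.003], 0.9), ([0.569, -0.108, 0.001], 0.79), ([0.7, 0.117, -0.001], 0.59), ([0.509, 0.162, -0.002], 0.55)]
```

carry_out(increments=[[0.2,0,0,0],[0,0,2,0],[0,0,1,0]])

```text
time: 10.2
position: [0.5685, -0.1135, 0.2143]
eef_rot: [-0.0, 1.0, -0.001, -0.001]
ft_force: [-0.5, -0.4, 0.1]
grip_width: 0.993
```

```bash
python3 -c "
from rig import *
for i in range(4):
  camera('wrist');print(state()['position'])
print([(d['xyz'],d['confidence']) for d in place_of('tin_b','wrist')])"
```

```text
[ 0.56799765 -0.11325525  0.21316505]
[ 0.56819356 -0.11317805  0.21395429]
[ 0.56867858 -0.11309505  0.21475071]
[ 0.56904618 -0.11303751  0.21533233]
[([0.5073, 0.1627, -0.0004], 0.95), ([0.6954, 0.1135, 0.0044], 0.85), ([0.5713, -0.3031, 0.0006], 0.74), ([0.5654, -0.1134, -0.0002], 0.68), ([0.5813, 0.0728, -0.0045], 0.63)]
```

carry_out(increments=[[0,-0.1,3,0],[0,0,4,0],[0,0,3,0],[0,0,2,0],[0,0,0.9,0],[0,0,0,0]])

```text
time: 11.2
position: [0.5692, -0.1116, 0.0864]
eef_rot: [-0.0, 1.0, -0.0, -0.0]
ft_force: [0.3, -0.9, -0.1]
grip_width: 0.998
```

carry_out(increments=[[0,0,0,0],[0,0,0,0],[0,0,0,0],[0,0,0,0],[0,0,0,0],[0,0,0,0]], hand=1, force=40)

```text
time: 11.95
position: [0.5698, -0.1115, 0.0876]
eef_rot: [0.0, 1.0, 0.0, 0.001]
ft_force: [-1.2, 2.7, 6.3]
grip_width: 0.744
```

carry_out(increments=[[0,0,-1,0],[0,0,-2,0],[0,0,-2,0],[0,0,-1,0],[0,0,0,0],[0,0,0,0],[0,0,0,0],[0,0,0,0],[0,0,0,0],[0,0,0,0]])

```text
time: 13.2
position: [0.5689, -0.1115, 0.1462]
eef_rot: [-0.0, 1.0, -0.0, -0.0]
ft_force: [0.6, 0.4, -3.1]
grip_width: 0.739
```

```bash
python3 wt.py
```

```text
[-0.3376715   0.06049333 -1.97653449] [0.5932719  0.6022145  0.47520313] [-55.28131235 -23.06067681] 13.7 0.739124860045122
```

carry_out(increments=[[0,0,2,0],[0,0,2,0],[0,0,1,0],[0,0,0.5,0],[0,0,0.3,0],[0,0,0.2,0],[0,0,0,0],[0,0,0,0]])

```text
time: 14.7
position: [0.5696, -0.1116, 0.0876]
eef_rot: [0.0, 1.0, 0.0, 0.001]
ft_force: [-1.3, 0.4, 5.7]
grip_width: 0.741
```

carry_out(increments=[[0,0,0,0],[0,0,0,0],[0,0,0,0],[0,0,0,0],[0,0,0,0],[0,0,0,0]], hand=0)

```text
time: 15.45
position: [0.569, -0.1115, 0.0863]
eef_rot: [-0.0, 1.0, 0.0, -0.0]
ft_force: [-0.7, -0.0, -0.7]
grip_width: 1.0
```

carry_out(increments=[[0,0,-1,0],[0,0,-3,0],[0,0,-4,0],[0,0,-4,0],[0,0,-2,0],[0.9,-2,0,0],[0,-5,0,0],[0,-5,0,0],[0,-4,0,0],[0,-2.7,0,0]])

```text
time: 16.7
position: [0.5773, 0.0784, 0.2253]
eef_rot: [-0.0, 1.0, 0.001, -0.001]
ft_force: [0.7, -0.4, -0.3]
grip_width: 0.999
```

Run:
```python
from rig import *
import cv2
for i in range(5): camera('wrist')
s=state();im=camera('wrist');cv2.imwrite('pics/w3.png',im[:,:,::-1])
print(s['position'],s['eef_rot'])
print([(d['xyz'],d['confidence']) for d in place_of('tin_b','wrist')])
```

```text
[0.57766835 0.07564952 0.22569918] [ 1.55249179e-04  9.99999781e-01  3.61236754e-04 -5.32311419e-04]
[([0.5686, -0.3056, 0.0005], 0.95), ([0.5794, 0.0769, -0.0024], 0.93), ([0.5054, 0.1626, -0.0005], 0.6), ([0.6982, 0.1153, -0.0007], 0.6), ([0.5687, -0.1091, 0.0011], 0.55)]
```

View pics/w3.png

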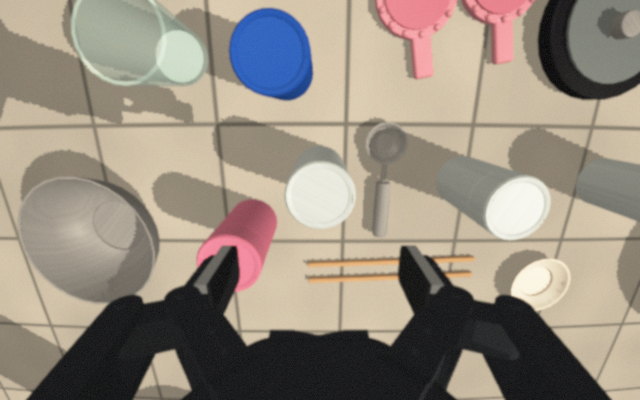

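The wrist view shows the target plain tin at (320,194), lined up with the jaws. The two tins I weighed are still upright, the pink tin at (240,245) is clear of the finger, and the bowl is at (90,240).

carry_out(increments=[[0.1,0,3,0],[0,0,4,0],[0,0,3,0],[0,0,2,0],[0,0,1,0],[0,0,0.9,0],[0,0,0,0]])

```text
time: 17.92
position: [0.579, 0.0752, 0.0872]
eef_rot: [0.0, 1.0, -0.0, -0.0]
ft_force: [0.4, 0.5, -0.4]
grip_width: 1.0
```

carry_out(increments=[[0,0,0,0],[0,0,0,0],[0,0,0,0],[0,0,0,0],[0,0,0,0],[0,0,0,0]], hand=1, force=40)

```text
time: 18.68
position: [0.5796, 0.0754, 0.0882]
eef_rot: [0.0, 1.0, 0.0, 0.001]
ft_force: [-0.0, -2.7, 5.6]
grip_width: 0.741
```

carry_out(increments=[[0,0,-1,0],[0,0,-2,0],[0,0,-2,0],[0,0,-1,0],[0,0,0,0],[0,0,0,0],[0,0,0,0],[0,0,0,0],[0,0,0,0],[0,0,0,0]])

```text
time: 19.92
position: [0.5789, 0.0755, 0.1472]
eef_rot: [0.0, 1.0, 0.0, -0.0]
ft_force: [-0.2, -0.3, -5.5]
grip_width: 0.74
```

```bash
python3 wt.py
```

```text
[-0.03998457  0.04719713 -5.39259117] [0.34946867 0.40527087 0.59509324] [-57.70052183 -24.33509159] 20.425 0.7400334386789996
```

carry_out(increments=[[0,0,-1,0],[0,0,-2,0],[0,0,-3,0],[0,0,-2.5,0],[0,0,-1.5,0],[0,0,-0.5,0],[0,0,0,0]])

```text
time: 21.3
position: [0.5787, 0.0754, 0.2521]
eef_rot: [0.0, 1.0, 0.0, -0.0]
ft_force: [-0.5, -0.2, -6.2]
grip_width: 0.742
```

carry_out(increments=[[-0.3,-1,0,0],[-0.5,-2,0,0],[-0.9,-3.3,0,0],[-1,-4,0,0],[-1,-4,0,0],[-1,-4,0,0],[-1,-4,0,0],[-0.9,-3,0,0],[-0.6,-1.6,0,0],[-0.3,-0.9,0,0]])

```text
time: 22.55
position: [0.5031, 0.3544, 0.2519]
eef_rot: [0.0, 1.0, 0.001, -0.0]
ft_force: [0.8, -0.1, -6.1]
grip_width: 0.741
```

carry_out(increments=[[0,0,0,0],[0,0,0,0],[0,0,0,0],[0,0,0,0]])

```text
time: 23.05
position: [0.5043, 0.3529, 0.2524]
eef_rot: [0.0, 1.0, -0.0, 0.0]
ft_force: [-0.6, 0.5, -5.9]
grip_width: 0.739
```

```bash
python3 wt.py
python3 - <<'E'
from rig import *
from h import *
import cv2
print(state()["position"],state()["eef_rot"],state()["joint_pos"])
ims=[]
for c in("top","scene"):
    im=camera(c)[:,:,::-1].copy()
    ims.append(im[90:290,100:500] if c=="top" else im[60:290,150:550])
    for l in ("tin_a","bowl","spoon"): print(c,l,[([round(v,3) for v in d["xyz"]],round(d["confidence"],2)) for d in place_of(l,c)])
cv2.imwrite("pics/end.png",cv2.resize(np.vstack(ims),None,fx=1.38,fy=1.38))
E
```

```text
[ 0.30920019  0.15002278 -5.42508144] [0.49614599 0.42814178 0.36780648] [-57.9892534  -30.35556364] 23.55 0.7360743505075259
[0.50396491 0.35351748 0.25233029] [-2.13939207e-05  9.99999998e-01  5.05419274e-05  9.10513880e-06] [5.92369647e-01 4.04987784e-01 1.64824573e+00 2.85966444e-05
 1.08832014e+00 2.16305162e+00]
top tin_a [([0.562, -0.307, -0.002], 0.92), ([0.694, 0.113, -0.001], 0.9), ([0.571, -0.111, -0.001], 0.89), ([0.502, 0.356, 0.166], 0.65)]
top bowl [([0.413, -0.253, -0.001], 0.55), ([0.422, -0.028, 0.001], 0.43)]
top spoon [([0.568, -0.009, -0.0], 0.88), ([0.448, -0.028, -0.002], 0.33)]
scene tin_a [([0.499, 0.35, 0.165], 0.88), ([0.569, -0.112, 0.001], 0.86), ([0.7, 0.118, 0.001], 0.71), ([0.565, -0.305, -0.002], 0.63), ([0.51, 0.164, -0.001], 0.59)]
scene bowl [([0.503, 0.355, 0.002], 0.74), ([0.508, 0.354, 0.066], 0.34)]
scene spoon [([0.572, -0.006, 0.001], 0.87), ([0.501, 0.351, 0.163], 0.5)]
```

View pics/end.png

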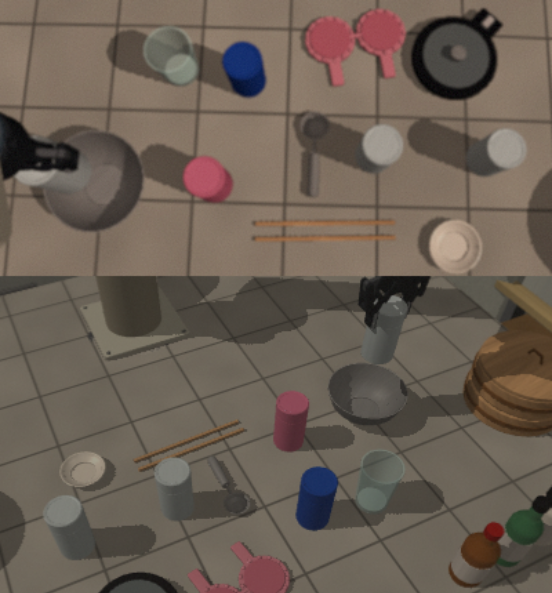

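The picture shows the held tin upright over the bowl, at (382,335) in the lower half. Both light tins are standing at their starts, (380,147) and (505,150) in the upper half, and nothing else has been disturbed.

```bash
python3 -c "
from rig import *
print(finish_job())"
```

```text
the job is handed in; nothing more can be done
None
```

I lifted all three plain tins and felt about 2.2 N, 2.0 N and 5.4 N. The heaviest was the one that started at about (0.578, 0.076). I put the two light ones back where they stood, carried the heavy one over the bowl, and handed the job in still holding it at about 24 s of the 72 s allowed.

The last checks before handing in agreed:
- **Held tin:** it is upright, still and firmly gripped. Its underside is about 0.165 m up, which is 10 cm above the rim, and within about 7 mm of the bowl's centre.
- **Light tins:** both stand upright and released, within a few millimetres of their starts.
- **Everything else:** the bowl measured within a few millimetres of its start in the scene camera. The spoon measured in place too, and the other bystanders and the blue and pink look-alikes look undisturbed in the pictures.

In the last top picture, the network did not find the bowl, because the arm partly covered it. It offered only two low-confidence false hits, at the saucer and a chopstick.

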